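# Dispense one catalyst tablet and slide it into the blue pan

### The job

Press the red plunger of the tablet dispenser fully in, once, so that a single tablet comes out on the deck, and let the plunger spring back. Then slide that tablet sideways off the deck with a fingertip so that it lies flat in the blue pan, without picking it up. Leave the other tablets in the magazine, and do not disturb the bottle, vial, beaker and scoop standing around.

Things in the scene. Friction and masses are not known exactly. Their poses are not given: they have to be found in the camera images.
- dispenser: Tablet dispenser, screwed down: white base plate (top at z = 10 mm, x -52 to 98, y -107 to 107 mm) with a raised aluminium deck along its middle, a magazine at x = 0, plunger towards -x, a pan on each side. Origin at bench level under the magazine axis; x = the way tablets come out, y = left of that, z up.
- plunger_face (a point): Centre of the back face of the red plunger knob, pressed along +x of the dispenser. The knob is an upright disc, 28 mm diameter, 10 mm thick; at rest the face is at x = -70, z = 29 mm of the dispenser. The point moves with the plunger. Free space behind it.
- plunger (a joint): Plunger travel in m: 0 = out (rest), 0.040 = fully in, at its stop. A spring pushes it out with 2 N at rest, 6 N fully in, with some damping; released, it returns by itself within half a second. Its blade pushes out the bottom tablet, whose centre then stands near x = 38 mm on the deck; as the blade withdraws the next tablet drops.
- tablet1: turquoise round tablet, 26 mm diameter x 11 mm thick, 12 g, flat faces; origin at the centre of its underside. The lowest in the magazine: the one that comes out.
- tablet1_center (a point): Centre of that lowest tablet (the middle of its thickness).
- tablet2: turquoise round tablet, 26 mm diameter x 11 mm thick, 12 g, flat faces; origin at the centre of its underside. Second from below in the magazine; stays there.
- tablet3: turquoise round tablet, 26 mm diameter x 11 mm thick, 12 g, flat faces; origin at the centre of its underside. Third in the magazine.
- tablet4: turquoise round tablet, 26 mm diameter x 11 mm thick, 12 g, flat faces; origin at the centre of its underside. Top one in the magazine.
- counted: turquoise round tablet, 26 mm diameter x 11 mm thick, 12 g, flat faces; origin at the centre of its underside. Dispensed earlier; lies in the blue pan, towards its magazine end.
- counted_center (a point): Centre of the tablet that was dispensed earlier.
- magazine (a point): On the magazine axis, at deck level (z = 24 mm). The magazine: dark grey cheeks and a clear tube with dark collars, at most 41 mm wide along x, 47 mm along y, top 83 mm above the bench, holding four stacked tablets. An outlet 14 mm high under the tube's front lets out one tablet at a time.
- pan_blue: Blue shallow pan, fixed beside the deck, on its left or right (it varies). Outside 90 (x) x 80 (y) x 12 mm high, walls and floor 2.5 mm; origin at the centre of its underside, 10 mm above the bench, 45 mm ahead of the magazine axis, 63 mm to the side. Rim 2 mm lower than the deck, inner floor 11.5 mm lower.
- deck (a point): Point on the deck top, 38 mm ahead of the magazine axis, where a tablet comes to rest. The deck is 44 mm wide (y -22 to 22), top 24 mm above the bench, x -18 to 94 mm, open at both sides; an 8 mm high lip crosses its far end at x 90 to 94 mm. The pan rims beside it reach from y 23 to 25.5 mm: a tablet drops flat once its rear edge is past them.
- pan_orange: Orange pan of the same size on the other side of the deck, for rejects; not used.
- bottle: Bystander: glass bottle with blue cap, 70 mm diameter, 138 mm tall; origin at the centre of its underside.
- vial: Bystander: amber vial with black cap, 27 mm diameter, 56 mm tall; origin at the centre of its underside.
- beaker: Bystander: small glass beaker, 50 mm diameter, 60 mm tall; origin at the centre of its underside.
- scoop: Bystander: small steel weighing scoop (spoon) lying flat, 170 mm long along its x; beyond the dispenser.
Mind the look-alikes: they are no part of the job. What is shaped like the tablet4 but green or pink is not meant.

How it is judged:
By the outcome, as a careful person would: the job done as asked, in the order asked, and still so for the second after the job is handed in, with the robot touching nothing.
It also fails if it takes over 51 s, if anything falls off the work surface, if the arm or the gripper's body presses on something with over 40 N, if the wrist force passes 120 N, or if a joint passes its speed limit or range.

### The arm

A 6-joint arm with a two-finger parallel gripper is mounted at the origin on the work surface. World frame = base frame: x ahead of the robot, y to its left, z up, the work surface at z = 0. Lengths are in m, angles in rad, forces in N, time in s.
With the tool pointing down it reaches from about 0.35 to 0.85 m from the base axis. Payload 8.1 kg.
Tool frame: the origin (TCP) lies at the very end of the fingers, on their centre line; the grasp point (between the pads) lies 19 mm behind it; z points along the fingers, y is the line along which they close (so a half turn about z gives the same grasp; the last joint's range is limited). The gripper opens to 93 mm and grips with 3 to 60 N. Pads are 15 mm wide; open, the fingers measure 128 mm over their backs; the gripper's body (75 mm by 188 mm) begins 65 mm behind the grasp point.
Start: joints at [-1.272, 0.13, 1.488, -0, 1.523, -0.085], TCP at [0.225, -0.556, 0.219] pointing down, gripper open.
Joint ranges: [-2.96, 2.96], [-0.89, 2.26], [0.02, 2.5], [-1.34, 4.48], [0, 2.73], [-2.66, 2.66]. Speed limits (rad/s): [2.39, 2.39, 2.79, 3.14, 3.14, 3.14].

### API

Orientations are given as a rotation vector (axis times angle).
In Python, from plant import robot gives the robot as it stands. The module is installed in compiled form; this text tells all that it offers.
- The arm moves only by the tool play_rows, never from a script. Its argument "increments" is text: rows parted by semicolons, each of 5 numbers parted by spaces: the shift along the tool's x, y, z in mm, then the turn about the tool's z in degrees, then the closure, from -1 (fully open) to 1 (shut). In form: dx dy dz yaw claw; .... A call has 1 to 20 rows; each row is the pose to reach, as a shift and turn from the pose commanded when the call began, along the tool's axes at that moment; what a row does not reach only later rows make up. A row lasts 1/10 s, in which the tool goes at most 50 mm and 8.59 degrees, less where a joint would pass 70% of its speed; a pose out of reach is approached as far as the arm can. A call with a gripper value outside its range is refused whole. The fingers move at their own pace and stop on an object; "force" is the grip in N (left out, the last holds). Time passes only in rows, so rows that repeat a pose let the fingers close. It gives the time, the measured TCP pose, the force, the opening and the grip force at its end, in the units of the state.
- robot.read_state(): the state, without advancing time (a new reading comes with each control period).
- robot.read_camera(name): name is "scene" or "top" or "wrist"; returns the picture (400x640x3 uint8, blue, green, red); there is no depth.
- robot.calibration(name): a dict with "vertical_fov" (degrees; the focal length in pixels is half the picture's height over the tangent of half this angle, whatever the lens; pixels are square), "cx", "cy" (the principal point, pixels), "D" ([k1, k2, p1, p2, k3] as OpenCV has them; the pictures are not rectified), "rvec" (rotation vector, rad) and "tvec" (3), from world to camera coordinates, as OpenCV has them. Camera axes: x right, y down, z forward; pixel columns grow to the right and rows downward; lengths in m; the calibration is good to about 2 mm. A picture is of the moment at which its call begins: read the wrist's pose just before it. calibration takes no time and is no camera call; for the wrist camera it gives the pose at the moment of the call.
- robot.close_job(): hands the job in; it is judged then, once.
Trained networks look in the newest picture that a camera, given by its name, has taken for a name from the list of things; names that differ only in an ending like _2 or _b are one class to them, and where a whole thing is asked for, a point or a joint stands for the part that bears it (a point fixed in the world has none). Each returns a list of dicts, best first, with "conf" (0 to 1); they miss things now and then, are a little off and sometimes report something else, mostly with a low value. They report only what shows in the picture. A call takes as long as a camera call. They do not tell look-alikes from the thing itself.
- robot.recognise(camera, query): "centre" ([x, y, z] in m, in world coordinates, good to about 4 mm: the middle of the surface that is visible of it).
- robot.regions_of(camera, query): "pixels" (400x640 bool, what is visible of it).
- robot.landmark_of(camera, query): "centre" ([x, y, z] in m, in world coordinates, good to about 4 mm: a listed point, or the origin of a listed thing).
The state is a dict: "t": time; "q": joint angles; "dq": joint speeds; "joint_torque": joint torques, N m; "tool_pos": TCP position; "orientation": TCP orientation; "force": force on the tool from outside, world axes, zero at the start; "wrist_torque": the same for the moment, N m; "opening": finger opening in m; "gripper_force": force on a finger pad.
Only numpy, scipy, OpenCV 4.12 (cv2) and the standard library are available. Lean on these libraries where they do the work, as an engineer would, in place of code of your own. Each camera call takes 0.05 s, during which the arm holds its last target. There are 200 camera calls.

## Working session

There is one attempt and no reset: what is moved stays moved. The work goes in short steps, Python scripts to look and compute and a tool call to move; the robot and the scene stay as the last step left them, time stands still between calls to the robot, and variables do not carry over. Pictures are saved under pics/ and viewed, at most 10 in all, crops included, and the job is handed in when it is done.

Besides the shell and the picture viewer there is one more tool, called after "Call:" as name(argument=value, ...) on one line, values as JSON. play_rows: Moves the arm, as the interface text tells. Its arguments: {"type":"object","properties":{"increments":{"type":"string"},"force":{"type":"number"}},"required":["increments"]}

```bash
mkdir -p pics; cat > h.py <<'E'
from plant import robot
import numpy as np, cv2
np.set_printoptions(precision=4,suppress=True)
def pic(n,f):
    im=robot.read_camera(n); cv2.imwrite('pics/'+f,im); return im
def lm(c,q):
    r=robot.landmark_of(c,q); return [(np.array(d['centre']),round(d['conf'],2)) for d in r[:3]]
E
python3 - <<'E'
from h import *
s=robot.read_state(); print(s['t'],s['tool_pos'],s['orientation'],s['opening'])
for c in ('top','scene'):
    pic(c,c+'1.png')
    for q in ('dispenser','plunger_face','magazine','deck','pan_blue','pan_orange','bottle','vial','beaker','scoop','counted'):
        print(c,q,lm(c,q))
print(robot.read_state()['t'])
a=cv2.imread('pics/top1.png');b=cv2.imread('pics/scene1.png')
E
```

```text
0.0 [ 0.2245 -0.5558  0.2176] [-3.0822 -0.5988  0.0003] 0.09279940016478558
top dispenser [(array([ 0.5924, -0.1209, -0.0031]), 0.83)]
top plunger_face [(array([ 0.5219, -0.1452,  0.0294]), 0.6), (array([ 0.6045, -0.0394,  0.0123]), 0.46)]
top magazine [(array([ 0.5895, -0.1184,  0.0253]), 0.56)]
top deck [(array([ 0.6255, -0.1027,  0.024 ]), 0.69)]
top pan_blue [(array([ 0.6034, -0.0412,  0.0097]), 0.74)]
top pan_orange [(array([ 0.6559, -0.1581,  0.0128]), 0.88), (array([ 0.6029, -0.0401,  0.0108]), 0.31)]
top bottle [(array([0.5418, 0.0992, 0.0006]), 0.67)]
top vial [(array([ 0.7539, -0.2572,  0.0016]), 0.62)]
top beaker [(array([ 0.6502, -0.3113,  0.0042]), 0.75)]
top scoop [(array([ 0.727 , -0.0299,  0.0012]), 0.56)]
top counted [(array([ 0.5818, -0.0527,  0.0122]), 0.64), (array([ 0.5853, -0.1226,  0.0609]), 0.64)]
scene dispenser [(array([ 0.586 , -0.1194,  0.003 ]), 0.72)]
scene plunger_face [(array([ 0.5265, -0.1511,  0.0304]), 0.56), (array([0.539 , 0.1029, 0.0019]), 0.32)]
scene magazine [(array([ 0.5871, -0.1158,  0.0247]), 0.72)]
scene deck []
scene pan_blue []
scene pan_orange [(array([ 0.6529, -0.1639,  0.0101]), 0.64), (array([ 0.5888, -0.1156,  0.0279]), 0.24)]
scene bottle [(array([0.5386, 0.1057, 0.0002]), 0.76)]
scene vial [(array([ 0.6083, -0.042 ,  0.0139]), 0.2)]
scene beaker [(array([ 0.646 , -0.3172, -0.0008]), 0.89)]
scene scoop [(array([ 0.7283, -0.028 ,  0.0008]), 0.72)]
scene counted [(array([ 0.5783, -0.0547,  0.0117]), 0.44)]
1.2
```

View pics/top1.png

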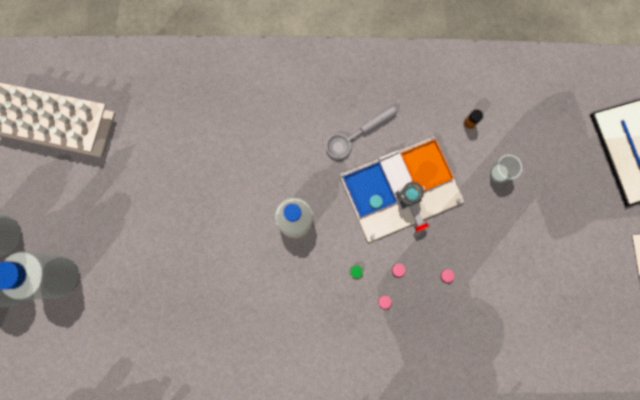

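```bash
cat > fit.py <<'E'
from h import *
from scipy.optimize import least_squares
s=robot.read_state()
L=[((0,0),(.5924,-.1209)),((0,0),(.586,-.1194)),((-70,0),(.5219,-.1452)),((-70,0),(.5265,-.1511)),((0,0),(.5895,-.1184)),((0,0),(.5871,-.1158)),((38,0),(.6255,-.1027)),((45,63),(.6034,-.0412)),((45,-63),(.6559,-.1581)),((45,-63),(.6529,-.1639))]
A=np.array([l[0] for l in L])/1000.;B=np.array([l[1] for l in L])
def T(p,a): c,s_=np.cos(p[2]),np.sin(p[2]); return a@np.array([[c,s_],[-s_,c]])+p[:2]
r=least_squares(lambda p:(T(p,A)-B).ravel(),[.588,-.119,.4],loss='soft_l1',f_scale=.004)
print(r.x,np.degrees(r.x[2]));print((T(r.x,A)-B)*1000)
R=cv2.Rodrigues(s['orientation'])[0];print(R)
E
python3 fit.py
```

```text
[ 0.5885 -0.119   0.411 ] 23.54705024192161
[[-3.8907  1.9208]
 [ 2.5093  0.4208]
 [ 2.4381 -1.7443]
 [-2.1619  4.1557]
 [-0.9907 -0.5792]
 [ 1.4093 -3.1792]
 [-2.1548 -1.0981]
 [ 1.1937 -2.0475]
 [-0.9691 -0.6557]
 [ 2.0309  5.1443]]
[[ 0.9273  0.3744  0.    ]
 [ 0.3744 -0.9273 -0.    ]
 [ 0.      0.     -1.    ]]
```

The top view shows the dispenser at about (410,190), the blue pan on its left at (370,190) holding the counted turquoise tablet at (376,201), and the red knob at (421,227). The pink discs (399,270), (447,276), (385,302) and the green one (357,271) are look-alikes on the bench. The tablet meant is the one in the magazine. The pose fit is consistent with yaw ≈ 23.5°, so I'm moving behind the knob.

Call:
play_rows(increments="40 -27 0 0 0;81 -53 0 0 1;121 -80 0 0 1;162 -106 0 0 1;202 -133 0 0 1;242 -160 0 -1.5 1;283 -186 0 -1.5 1;323 -213 0 -1.5 1;364 -239 0 -1.5 1;404 -266 0 -1.5 1;404 -266 0 -1.5 1;404 -266 0 -1.5 1;404 -266 0 -1.5 1", force=20)

```text
t: 2.5
tool_pos: [0.4992, -0.1592, 0.2186]
orientation: [3.076, 0.639, -0.001]
force: [0.4, -0.1, 0.5]
opening: 0.0008
gripper_force: 0.0
```

```bash
python3 - <<'E'
from h import *
s=robot.read_state();print(s['t'],s['tool_pos'],s['opening'],s['force'])
im=pic('wrist','w1.png')
c=robot.calibration('wrist');print(c)
for q in ('dispenser','plunger_face','magazine','deck','pan_blue','counted_center','pan_orange'): print(q,lm('wrist',q))
# overlay the model from the fit
p=np.array([.5885,-.119,.411]);R=cv2.Rodrigues(np.array([0,0,p[2]]))[0]
f=200/np.tan(np.radians(c['vertical_fov']/2));K=np.array([[f,0,c['cx']],[0,f,c['cy']],[0,0,1]])
P=np.array([[-52,-107,10],[98,-107,10],[98,107,10],[-52,107,10],[-18,22,24],[-18,-22,24],[94,22,24],[94,-22,24],[-70,0,29],[-70,14,29],[-70,-14,29],[-70,0,43]])/1000.@R.T+[p[0],p[1],0]
u=cv2.projectPoints(P,np.array(c['rvec']),np.array(c['tvec']),K,np.array(c['D']))[0].reshape(-1,2)
for x in u:
    if abs(x).max()<2000: cv2.drawMarker(im,tuple(int(v) for v in x),(0,255,0),cv2.MARKER_CROSS,10,1)
cv2.imwrite('pics/w1o.png',im);print(u)
E
```

```text
2.5 [ 0.4992 -0.1592  0.2186] 0.000800556090877492 [ 0.358  -0.0924  0.4508]
{'vertical_fov': 70.39324292903953, 'cx': 320.029108610399, 'cy': 199.26135877921092, 'D': array([-0.0438,  0.    ,  0.    ,  0.    ,  0.    ]), 'rvec': array([-2.4154,  1.5875,  0.2315]), 'tvec': array([-0.3444,  0.3446,  0.5038])}
dispenser [(array([ 0.5888, -0.1204,  0.0059]), 0.73)]
plunger_face [(array([ 0.5234, -0.1473,  0.0279]), 0.71)]
magazine [(array([ 0.5899, -0.1143,  0.0253]), 0.62)]
deck [(array([ 0.6222, -0.1017,  0.0282]), 0.61)]
pan_blue []
counted_center [(array([ 0.5815, -0.0557,  0.0207]), 0.89)]
pan_orange [(array([ 0.6541, -0.157 ,  0.0114]), 0.61)]
[[400.8491 141.4685]
 [409.3608  12.8566]
 [227.4363  13.532 ]
 [236.9674 141.9902]
 [300.7186 114.4591]
 [336.7227 114.3403]
 [298.7815  12.0461]
 [337.8296  11.9005]
 [318.8799 157.4286]
 [307.7146 157.4663]
 [330.0463 157.3966]
 [318.8356 159.0995]]
```

View pics/w1o.png

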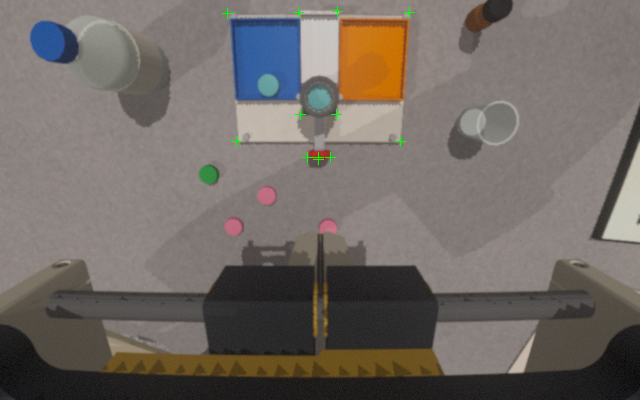

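The wrist overlay matches the model within about 2 px: knob at (318,155), magazine at (319,98), counted tablet at (268,85). I'm descending behind the knob.

Call:
play_rows(increments="0 1 -0 0 1;0 -1 45 0 1;0 -1 90 0 1;0 -1 135 0 1;0 -1 175 0 1;0 -1 190 0 1;0 -1 198 0 1;0 -1 198 0 1;0 -1 198 0 1;4 -1 198 0 1;8 -1 198 0 1")

```text
t: 4.0
tool_pos: [0.5082, -0.1548, 0.0224]
orientation: [3.074, 0.639, 0.004]
force: [0.4, 0.4, -0.5]
opening: 0.0004
gripper_force: 0.0
```

```bash
python3 - <<'E'
from h import *
s=robot.read_state();print(s['t'],s['tool_pos'],s['force'])
im=pic('wrist','w2.png')
print(lm('wrist','plunger_face'),lm('wrist','magazine'))
E
```

```text
4.0 [ 0.5082 -0.1548  0.0224] [ 0.3573  0.3509 -0.4609]
[] []
```

View pics/w2.png

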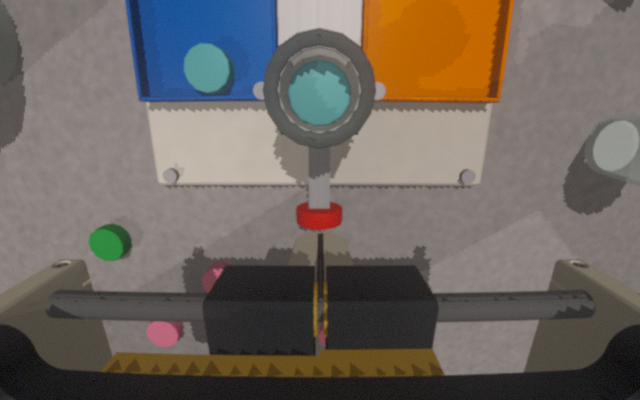

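The knob (319,215) lines up with the closed fingers (320,245). Pressing.

Call:
play_rows(increments="4 0 0 0 1;8 0 0 0 1;12 0 0 0 1;16 0 0 0 1;20 0 0 0 1;24 0 0 0 1;28 0 0 0 1;32 0 0 0 1;36 0 0 0 1;40 0 0 0 1;42 0 0 0 1;44 0 0 0 1;44 0 0 0 1")

```text
t: 5.45
tool_pos: [0.5468, -0.137, 0.0206]
orientation: [3.076, 0.639, -0.002]
force: [-4.1, -1.8, 4.2]
opening: 0.0005
gripper_force: 2.5
```

Call:
play_rows(increments="1 0 0 0 1;2 0 0 0 1;3 0 0 0 1;4 0 0 0 1;5 0 0 0 1;6 0 0 0 1;6 0 0 0 1;6 0 0 0 1")

```text
t: 6.25
tool_pos: [0.5521, -0.1347, 0.0206]
orientation: [3.076, 0.639, -0.002]
force: [-5.2, -1.9, 4.0]
opening: 0.0003
gripper_force: 3.0
```

```bash
python3 - <<'E'
from h import *
s=robot.read_state();print(s['t'],s['tool_pos'],s['force'])
im=pic('wrist','w3.png');print(lm('wrist','plunger_face'))
E
```

```text
6.25 [ 0.5521 -0.1347  0.0206] [-5.194  -1.9403  4.0403]
[]
```

View pics/w3.png

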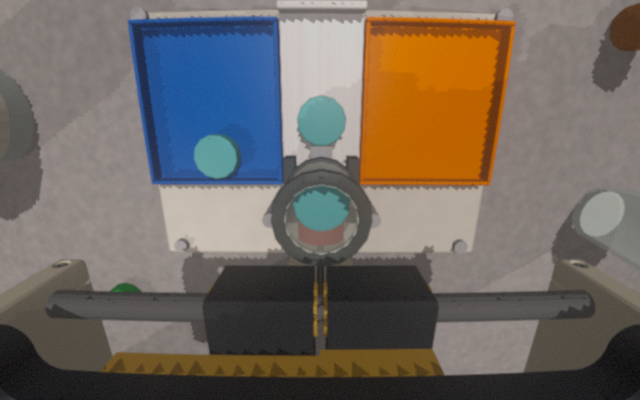

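The tablet is on the deck at (322,120). The force is still only the spring's, so I'm going on to the stop.

Call:
play_rows(increments="1 0 0 0 1;2 0 0 0 1;3 0 0 0 1;3 0 0 0 1;3 0 0 0 1")

```text
t: 6.85
tool_pos: [0.5527, -0.1344, 0.0206]
orientation: [3.076, 0.639, -0.009]
force: [-16.9, -5.6, 12.6]
opening: 0.0006
gripper_force: 9.2
```

At the stop: the force jumped to about 18 N while the TCP no longer moved. Retracting, then lifting to look over the deck.

Call:
play_rows(increments="-15 0 0 0 1;-30 0 0 0 1;-45 0 0 0 1;-60 0 0 0 1;-60 0 0 0 1;-60 0 -45 0 1;-60 0 -90 0 1;-60 0 -130 0 1;-60 0 -130 0 1;-30 20 -130 5 1;0 40 -130 10 1;0 40 -130 15 1;0 40 -130 15 1;0 40 -130 15 1")

```text
t: 8.25
tool_pos: [0.5712, -0.1694, 0.1499]
orientation: [-3.132, -0.237, 0.001]
force: [-0.5, -0.3, -0.7]
opening: 0.0002
gripper_force: 0.0
```

```bash
cat > look.py <<'E'
from h import *
import sys
p=np.array([.588,-.1195,.411])
s=robot.read_state();print(s['t'],s['tool_pos'],s['orientation'],s['force'])
im=pic('wrist',sys.argv[1])
c=robot.calibration('wrist')
f=200/np.tan(np.radians(c['vertical_fov']/2));K=np.array([[f,0,c['cx']],[0,f,c['cy']],[0,0,1]])
Rc=cv2.Rodrigues(np.array(c['rvec']))[0];t=np.array(c['tvec'])
def back(u,z):
    v=np.append(cv2.undistortPoints(np.array([[u]],float),K,np.array(c['D']))[0,0],1)@Rc; o=-Rc.T@t
    return o+v*(z-o[2])/v[2]
def disp(w):
    d=np.asarray(w)[:2]-p[:2]; C,S=np.cos(p[2]),np.sin(p[2]); return np.array([C*d[0]+S*d[1],-S*d[0]+C*d[1]])*1000
print('tcp disp',disp(s['tool_pos']))
hsv=cv2.cvtColor(im,cv2.COLOR_BGR2HSV);m=cv2.inRange(hsv,(78,60,60),(97,255,255))
n,l,st,ce=cv2.connectedComponentsWithStats(m)
for i in range(1,n):
    if st[i][4]>150: print('turq',ce[i],st[i],'deck top z35:',disp(back(ce[i],.035)),'pan z23.5:',disp(back(ce[i],.0235)))
E
python3 look.py w4.png
```

```text
8.25 [ 0.5712 -0.1694  0.1499] [-3.1321 -0.2371  0.0011] [-0.5269 -0.3172 -0.6591]
tcp disp [-35.335  -39.0046]
turq [262.7649 134.6873] [251 122  25  26 502] deck top z35: [37.9394 -0.8595] pan z23.5: [37.8061  1.5378]
turq [216.0529 168.4863] [204 157  25  24 473] deck top z35: [18.5953 55.1833] pan z23.5: [17.6705 59.8737]
turq [268.7962 178.7842] [258 168  24  23 417] deck top z35: [-5.3809  6.8516] pan z23.5: [-7.2867  9.5644]
```

View pics/w4.png

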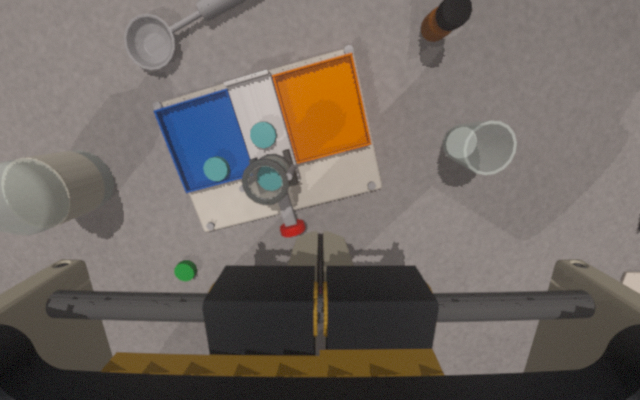

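The plunger has sprung back (red knob at 292,228). The dispensed tablet (262,135) is at dispenser (38,-1) mm, the counted one (216,168) at (18,60). I'll push along heading 75° so it lands clear of the counted one, starting with the descent beside the tablet.

Call:
play_rows(increments="31 -9 0 0 1;62 -17 0 0 1;62 -17 0 0 1;62 -17 40 0 1;62 -17 80 0 1;62 -17 110 0 1;62 -17 122 0 1;62 -17 122 0 1;62 -17 122 0 1")

```text
t: 9.2
tool_pos: [0.6309, -0.1444, 0.0306]
orientation: [3.132, 0.233, 0.003]
force: [0.6, 1.0, -0.3]
opening: 0.0002
gripper_force: 0.0
```

```bash
python3 look.py w5.png
```

```text
9.2 [ 0.6309 -0.1444  0.0306] [3.1321 0.233  0.0032] [ 0.5702  0.9963 -0.2738]
tcp disp [ 29.378  -39.9242]
turq [256.5703 246.6434] [ 237  227   39   39 1217] deck top z35: [40.3245 -1.6414] pan z23.5: [35.6642  2.5259]
turq [189.677  281.0023] [170 266  39  28 870] deck top z35: [28.0102 49.5373] pan z23.5: [22.4775 57.33  ]
```

View pics/w5.png

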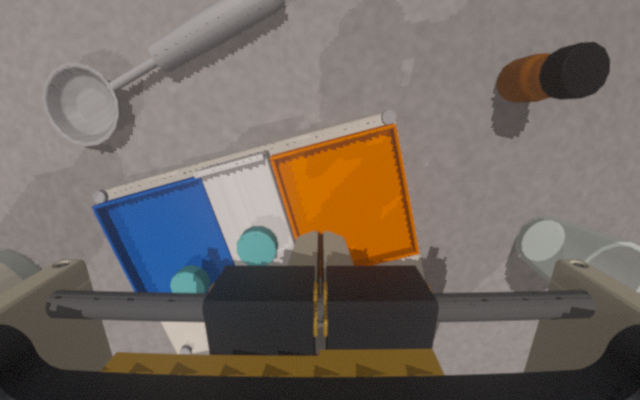

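The finger (320,247) is lined up beside the tablet (256,246), clear of the magazine. Sliding it off.

Call:
play_rows(increments="0 -3 0 0 1;0 -6 0 0 1;0 -9 0 0 1;0 -12 0 0 1;0 -16 0 0 1;0 -20 0 0 1;0 -24 0 0 1;0 -28 0 0 1;0 -32 0 0 1;0 -36 0 0 1;0 -40 0 0 1;0 -44 0 0 1;0 -48 0 0 1;0 -52 0 0 1;0 -55 0 0 1;0 -58 0 0 1;0 -58 0 0 1;0 -58 0 0 1")

```text
t: 11.05
tool_pos: [0.6225, -0.087, 0.0298]
orientation: [3.132, 0.232, 0.004]
force: [0.7, -3.4, 4.9]
opening: 0.0008
gripper_force: 2.9
```

```bash
python3 look.py w6.png
```

```text
11.05 [ 0.6225 -0.087   0.0298] [3.1318 0.2324 0.0035] [ 0.7448 -3.4158  4.935 ]
tcp disp [44.6214 16.0248]
turq [287.5919 238.1285] [275 223  31  38 615] deck top z35: [56.1178 33.717 ] pan z23.5: [51.4794 36.4344]
```

View pics/w6.png

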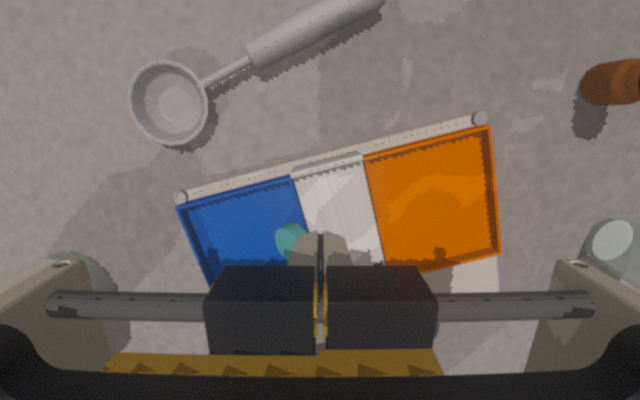

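The tablet (288,238) looks tilted, front down in the pan, with the fingertip riding on its rear. Lifting to see it freely.

Call:
play_rows(increments="0 0 -10 0 1;0 3 -25 0 1;-15 25 -50 0 1;-45 45 -80 0 1;-60 45 -100 0 1;-60 45 -100 0 1;-60 45 -100 0 1")

```text
t: 11.8
tool_pos: [0.5693, -0.14, 0.1297]
orientation: [3.133, 0.232, 0.003]
force: [0.2, -0.1, -1.4]
opening: 0.0005
gripper_force: 0.0
```

```bash
python3 look.py w7.png; python3 - <<'E'
import cv2
a=cv2.imread('pics/w7.png')[60:260,120:440];cv2.imwrite('pics/w7c.png',cv2.resize(a,None,fx=2.5,fy=2.5,interpolation=2))
E
```

```text
11.8 [ 0.5693 -0.14    0.1297] [3.1325 0.2318 0.0031] [ 0.2005 -0.1444 -1.4328]
tcp disp [-25.335  -11.3633]
turq [254.5836 138.2242] [242 125  26  28 562] deck top z35: [47.2207 30.7812] pan z23.5: [47.052  33.5371]
turq [237.9165 175.3055] [225 163  27  26 527] deck top z35: [19.0494 56.8043] pan z23.5: [17.6308 60.7148]
turq [299.1524 187.1748] [286 176  28  23 492] deck top z35: [-6.862   4.7244] pan z23.5: [-9.4303  6.3242]
```

View pics/w7c.png

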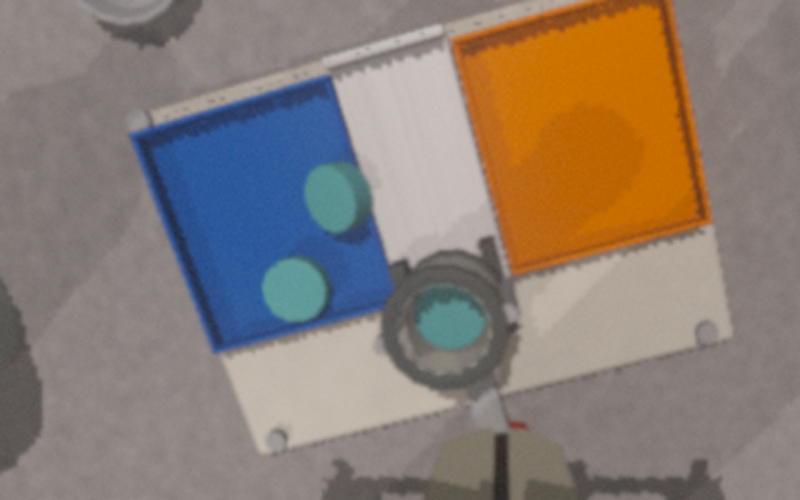

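The tablet leans: its rear edge is on the pan rim at about (370,200) in the crop and its front is on the pan floor. The tips taper, so the first push fell short and a bit high. Going back behind it, lower.

Call:
play_rows(increments="30 -10 0 0 1;60 -20 0 0 1;60 -20 0 0 1;60 -20 40 0 1;60 -20 80 0 1;60 -20 95 0 1;60 -20 103 0 1;60 -20 103 0 1;60 -20 103 0 1;60 -20 103 0 1")

```text
t: 12.85
tool_pos: [0.6259, -0.1115, 0.0266]
orientation: [3.132, 0.233, 0.002]
force: [-0.4, 0.4, -0.1]
opening: 0.0005
gripper_force: 0.0
```

Call:
play_rows(increments="0 -3 1 0 1;0 -6 1 0 1;0 -9 1 0 1;0 -12 1 0 1;0 -15 1 0 1;0 -18 1 0 1;0 -20 1 0 1;0 -22 1 0 1;0 -24 1 0 1;0 -26 1 0 1;0 -28 1 0 1;0 -30 1 0 1;0 -30 1 0 1")

```text
t: 14.15
tool_pos: [0.6206, -0.0813, 0.0246]
orientation: [-3.133, -0.233, 0.0]
force: [0.4, 0.4, 1.0]
opening: 0.0005
gripper_force: 0.1
```

```bash
python3 look.py w8.png; python3 - <<'E'
import cv2
a=cv2.imread('pics/w8.png')[100:300,160:480];cv2.imwrite('pics/w8c.png',cv2.resize(a,None,fx=2.5,fy=2.5,interpolation=2))
E
```

```text
14.15 [ 0.6206 -0.0813  0.0246] [-3.1329 -0.2329  0.0001] [0.3969 0.4039 0.9961]
tcp disp [45.1913 21.9732]
turq [280.4428 243.7489] [264 225  36  42 944] deck top z35: [56.3413 43.5966] pan z23.5: [51.4979 46.7263]
```

View pics/w8c.png

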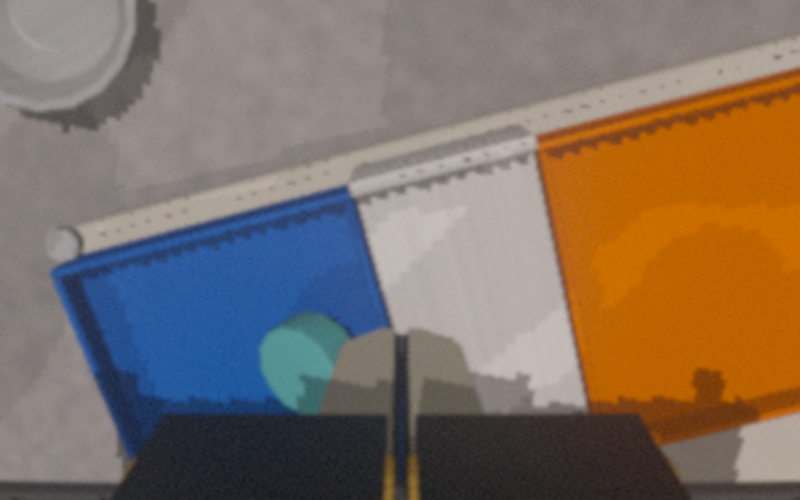

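It has moved on to y ≈ 45 mm but is still leaning on the rim. Pushing 12 mm more.

Call:
play_rows(increments="0 -2 0 0 1;0 -4 0 0 1;0 -6 0 0 1;0 -8 0 0 1;0 -10 0 0 1;0 -12 0 0 1;0 -12 0 0 1;0 -12 0 0 1")

```text
t: 15.0
tool_pos: [0.6189, -0.0696, 0.0246]
orientation: [-3.133, -0.233, 0.0]
force: [0.8, -0.5, -0.1]
opening: 0.0007
gripper_force: 0.0
```

Call:
play_rows(increments="0 0 -15 0 1;0 3 -40 0 1;-20 25 -65 0 1;-45 45 -90 0 1;-65 55 -110 0 1;-65 55 -110 0 1;-65 55 -110 0 1")

```text
t: 15.7
tool_pos: [0.5634, -0.1342, 0.1362]
orientation: [3.132, 0.231, 0.004]
force: [-0.4, 0.1, -0.7]
opening: 0.0004
gripper_force: 0.0
```

```bash
python3 look.py w9.png; python3 - <<'E'
import cv2
a=cv2.imread('pics/w9.png')[60:260,120:440];cv2.imwrite('pics/w9c.png',cv2.resize(a,None,fx=2.5,fy=2.5,interpolation=2))
E
```

```text
15.7 [ 0.5634 -0.1342  0.1362] [3.1324 0.2307 0.004 ] [-0.4334  0.1283 -0.7006]
tcp disp [-28.4404  -3.6588]
turq [243.8265 131.6297] [231 119  27  27 559] deck top z35: [52.5441 47.8012] pan z23.5: [52.7417 50.883 ]
turq [245.9071 169.1601] [233 157  26  25 506] deck top z35: [18.9872 57.4275] pan z23.5: [17.7331 60.9257]
turq [307.0957 179.7597] [295 168  27  24 491] deck top z35: [-6.1729  4.0263] pan z23.5: [-8.5155  5.2144]
```

View pics/w9c.png

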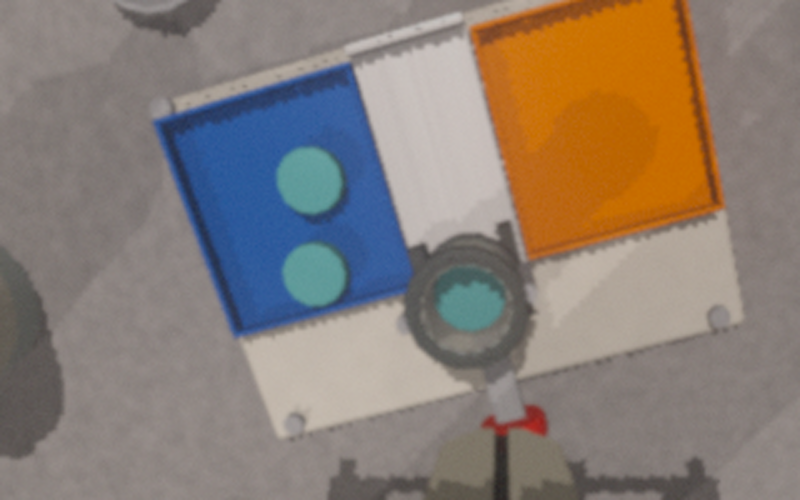

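The dispensed tablet (310,180 in the crop) lies flat in the blue pan, apart from the counted one (315,273). The plunger is out and the arm is clear at z = 136 mm. Handing in.

```bash
python3 -c "
from plant import robot
print(robot.close_job())"
```

```text
the job is handed in; nothing more can be done
None
```

Job handed in at about 15.8 s: I pressed the plunger to its stop once and it sprang back; the single tablet lies flat in the blue pan after a second push freed it from the rim, and nothing else was touched.

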